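Load the sloping sample rack in number order

ROBOT

A 6-joint arm with a two-finger parallel gripper is mounted at the origin on the work surface. World frame = base frame: x ahead of the robot, y to its left, z up, the work surface at z = 0. Lengths are in mm, angles in rad, forces in N, time in s.
With the tool pointing down it reaches from about 350 to 975 mm from the base axis. Payload 7.1 kg.
Tool frame: the origin (TCP) lies midway between the tips of the shut fingers; the grasp point (between the pads) lies 19 mm behind it; z points along the fingers, y is the line along which they close (so a half turn about z gives the same grasp; the last joint's range is limited). The gripper opens to 88 mm and grips with 3 to 60 N. Pads are 20 mm wide; open, the fingers measure 115 mm over their backs; the gripper's body (75 mm by 178 mm) begins 61 mm behind the grasp point.
Start: joints at [1.298, 0.423, 1.63, -0, 1.089, -0.019], TCP at [156.896, 604.97, 222.675] pointing down, gripper open.
Joint ranges: [-3, 3], [-0.9, 2.11], [0.09, 2.58], [-1.31, 4.45], [0.11, 2.69], [-2.54, 2.54]. Speed limits (rad/s): [2.39, 2.39, 3.01, 3.14, 3.14, 3.14].

INTERFACE

Orientations are given as a rotation vector (axis times angle).
In Python, from workcell import ctrl gives the robot as it stands. The module is installed in compiled form; this text tells all that it offers.
- The arm moves only by the tool apply_moves, never from a script. Its argument "targets" is a list of rows, each a list of 3 entries, a list of its own where there are three numbers: the opening, from -1 (shut) to 1 (fully open), then the shift along the tool's x, y, z normalised to -1 to 1, where 1 is 5 cm, then the turn, a rotation vector about the tool's x, y, z normalised to -1 to 1, where 1 is 90 degrees. In form: [[jaw, [x, y, z], [wx, wy, wz]], ...]. A call has 1 to 8 rows; each row shifts and turns the commanded pose from where the row before left it, along the tool's axes as they then stand; what a row does not reach is not made up. A row lasts 1/8 s, in which the tool goes at most 62.5 mm and 10.7 degrees, less where a joint would pass 70% of its speed; a pose out of reach is approached as far as the arm can. A call with a number of a shift or a turn outside -1 to 1 is refused whole. A call with a gripper value outside its range is refused whole. The fingers move at their own pace and stop on an object; the grip force is fixed at half the most. Time passes only in rows, so rows that do not move let the fingers close. It gives the time, the measured TCP pose, the force, the opening and the grip force at its end, in the units of the state.
- ctrl.get_obs(): the state, without advancing time (a new reading comes with each control period).
- ctrl.get_image(name): name is "side" or "top" or "wrist"; returns a dict with "pixels" (420x560x3 uint8, blue, green, red), "camera_matrix" (3x3 intrinsics, pixels), "view" (4x4, takes a point from world to camera coordinates); the wrist camera has in their place "hand_eye" (4x4, takes a point from camera to tool coordinates, whose origin is the TCP and whose axes are the flange's). Camera axes: x right, y down, z forward; pixel columns grow to the right and rows downward; lengths in mm; the calibration is good to about 2 mm. A picture is of the moment at which its call begins: read the wrist's pose just before it. There is no depth.
- ctrl.close_job(): hands the job in; it is judged then, once.
Trained networks look in the newest picture that a camera, given by its name, has taken for a name from the list of things; names that differ only in an ending like _2 or _b are one class to them, and where a whole thing is asked for, a point or a joint stands for the part that bears it (a point fixed in the world has none). Each returns a list of dicts, best first, with "score" (0 to 1); they miss things now and then, are a little off and sometimes report something else, mostly with a low value. They report only what shows in the picture. A call takes as long as a camera call.
- ctrl.masks_of(label, camera): "region" (420x560 bool, what is visible of it) and "bbox" ([left, top, right, bottom] in pixels, round what is visible of it).
- ctrl.pinpoint(label, camera): "xy" ([column, row] in pixels: a listed point, or the origin of a listed thing).
The state is a dict: "t": time; "qpos": joint angles; "qvel": joint speeds; "joint_torque": joint torques, N m; "ee_pos": TCP position; "orientation": TCP orientation; "ft_force": force on the tool from outside, world axes, zero at the start; "moment": the same for the moment, N m; "width": finger opening in mm; "grasp_force": force on a finger pad.
Only numpy, scipy, OpenCV 4.12 (cv2) and the standard library are available. Lean on these libraries where they do the work, as an engineer would, in place of code of your own. Each camera call takes 0.05 s, during which the arm holds its last target. There are 200 camera calls.

TASK

Load the three slim sample bottles into the sloping rack by its dot plates, in this order: first the short one into the one-dot pocket, then the medium one into the two-dot pocket, then the tall one into the three-dot pocket, each pushed fully home and let go before the next is loaded. Leave the two thicker look-alike bottles and everything else on the bench where they stand.

Things in the scene. Friction and masses are not known exactly. Their poses are not given: they have to be found in the camera images.
- short: the short slim bottle: standing flat-sided white plastic sample bottle with a small round grey cap; body 60 mm (its x) x 26 mm (its y) x 80 mm high, cap 22 mm across and 14 mm high on top. Origin: centre of its underside; z up through the cap. Grip it over its 26 mm thickness close to the shoulder: when seated its lowest 40 mm are inside the pocket
- medium: the medium slim bottle: standing flat-sided white plastic sample bottle with a small round grey cap; body 60 mm (its x) x 26 mm (its y) x 100 mm high, cap 22 mm across and 14 mm high on top. Origin: centre of its underside; z up through the cap. Grip it over its 26 mm thickness close to the shoulder: when seated its lowest 40 mm are inside the pocket
- tall: the tall slim bottle: standing flat-sided white plastic sample bottle with a small round grey cap; body 60 mm (its x) x 26 mm (its y) x 120 mm high, cap 22 mm across and 14 mm high on top. Origin: centre of its underside; z up through the cap. Grip it over its 26 mm thickness close to the shoulder: when seated its lowest 40 mm are inside the pocket
- thick_low: thicker look-alike, too thick for the pockets, stays where it is: standing flat-sided white plastic sample bottle with a small round grey cap; body 60 mm (its x) x 42 mm (its y) x 80 mm high, cap 22 mm across and 14 mm high on top. Origin: centre of its underside; z up through the cap
- thick_high: thicker look-alike, too thick for the pockets, stays where it is: standing flat-sided white plastic sample bottle with a small round grey cap; body 60 mm (its x) x 42 mm (its y) x 110 mm high, cap 22 mm across and 14 mm high on top. Origin: centre of its underside; z up through the cap
- cradle: fixed aluminium block on the grey rack, 82 x 192 x 46 mm, with 3 pockets along its y at 72 mm pitch, each 70 (x) x 36 (y) mm inside, 40 mm deep, 6 mm walls, solid between. Origin: centre of the middle pocket's floor; z: the pockets' axis, leaning 25 degrees from vertical with the mouths towards the robot's side. Front rim 74 mm, rear rim 108 mm above the bench
- tag1: white number plate 50 x 30 x 4 mm with one raised black dot (10 mm across), fixed on the level grey ledge (87 mm high) behind its pocket, which is number 1. Origin: centre of its underside. The plates' order along the rack varies
- pocket1 (a point): centre of the floor of the pocket numbered 1, 55 mm above the bench; a seated bottle's origin comes within about 7 mm of it. Its own axes are level (z straight up), turned with the rack
- tag2: white number plate 50 x 30 x 4 mm with two raised black dots (10 mm across), fixed on the level grey ledge (87 mm high) behind its pocket, which is number 2. Origin: centre of its underside. The plates' order along the rack varies
- pocket2 (a point): centre of the floor of the pocket numbered 2, 55 mm above the bench; a seated bottle's origin comes within about 7 mm of it. Its own axes are level (z straight up), turned with the rack
- tag3: white number plate 50 x 30 x 4 mm with three raised black dots (10 mm across), fixed on the level grey ledge (87 mm high) behind its pocket, which is number 3. Origin: centre of its underside. The plates' order along the rack varies
- pocket3 (a point): centre of the floor of the pocket numbered 3, 55 mm above the bench; a seated bottle's origin comes within about 7 mm of it. Its own axes are level (z straight up), turned with the rack
- beaker: bystander: glass beaker, 64 mm across, 85 mm high. Origin: centre of its underside
- weight1: bystander: steel knob weight, 34 mm across, 43 mm high. Origin: centre of its underside
- weight2: bystander: steel knob weight, 34 mm across, 43 mm high. Origin: centre of its underside
- jar: bystander: amber glass jar with black cap, 52 mm across, 70 mm high. Origin: centre of its underside
- tipbox: bystander: blue tip box, 85 (x) x 120 (y) x 55 mm high. Origin: centre of its underside
- pipette: bystander: white pipette lying along its x, 214 mm long, 30 mm wide, 28 mm high. Origin: centre of its underside

How it is judged:
By the outcome, as a careful person would: the job done as asked, in the order asked, and still so for the second after the job is handed in, with the robot touching nothing.
It also fails if it takes over 72 s, if anything falls off the work surface, if the arm or the gripper's body presses on something with over 40 N, if the wrist force passes 120 N, or if a joint passes its speed limit or range.

## Working session

There is one attempt and no reset: what is moved stays moved. The work goes in short steps, Python scripts to look and compute and a tool call to move; the robot and the scene stay as the last step left them, time stands still between calls to the robot, and variables do not carry over. Pictures are saved under pics/ and viewed, at most 13 in all, crops included, and the job is handed in when it is done.

Besides the shell and the picture viewer there is one more tool, called after "Call:" as a command line: name --argument value ..., lists and objects as JSON in quotes. apply_moves: Moves the arm, as the interface text tells. Scaled input: -1 to 1 covers 5 cm each way for a shift and 90 degrees each way for a turn. Its arguments: {"type":"object","properties":{"targets":{"type":"array"}},"required":["targets"]}

```bash
mkdir -p pics; cat > h.py <<'E'
import numpy as np, cv2
from scipy.spatial.transform import Rotation as R
from workcell import ctrl
def cam(name):
    o=ctrl.get_obs(); im=ctrl.get_image(name); K=np.array(im["camera_matrix"])
    if "view" in im: V=np.array(im["view"])
    else:
        T=np.eye(4);T[:3,:3]=R.from_rotvec(o["orientation"]).as_matrix();T[:3,3]=o["ee_pos"]
        V=np.linalg.inv(T@np.array(im["hand_eye"]))
    return im["pixels"],K,V
def ray(uv,K,V,z):
    d=V[:3,:3].T@np.linalg.solve(K,[uv[0],uv[1],1]); c=-V[:3,:3].T@V[:3,3]
    return c+d*(z-c[2])/d[2]
def proj(p,K,V):
    q=K@(V[:3,:3]@np.array(p,float)+V[:3,3]); return q[:2]/q[2]
E
python3 - <<'E'
from h import *
for n in ["top","side"]:
    px,K,V=cam(n); cv2.imwrite(f"pics/{n}0.png",px)
    print(n,"campos",(-V[:3,:3].T@V[:3,3]).round())
    for l in ["short","medium","tall","thick_low","thick_high","tag1","tag2","tag3","pocket1","pocket2","pocket3","cradle","tipbox","beaker","jar","weight1","pipette"]:
        z={"t":87,"p":55,"c":55}.get(l[0],0) if l[:2] in("ta","po","cr") and l!="tall" else 0
        for d in ctrl.pinpoint(l,n)[:3]:
            print(l,round(d["score"],2),np.round(d["xy"],1),ray(d["xy"],K,V,z)[:2].round(1))
o=ctrl.get_obs();print({k:np.round(v,3) for k,v in o.items()})
E
```

```text
top campos [ 437.   58. 1128.]
short 0.8 [323.4 206.3] [600.5 -61.7]
medium 0.6 [442.9 200.5] [ 611.5 -356.7]
medium 0.44 [371.2 208.1] [ 594.7 -178.9]
tall 0.91 [328.2 266.2] [454.5 -69.8]
thick_high 0.62 [373.1 203.7] [ 605.5 -184. ]
tag1 0.77 [223.2 157.6] [702.7 173.5]
tag1 0.67 [166.6 181.3] [649.1 301.1]
tag1 0.52 [197.2 171.2] [671.7 232.3]
tag2 0.77 [223.2 157.6] [702.7 173.5]
tag2 0.67 [166.6 181.3] [649.1 301.1]
tag2 0.52 [197.2 171.2] [671.7 232.3]
tag3 0.77 [223.2 157.6] [702.7 173.5]
tag3 0.67 [166.6 181.3] [649.1 301.1]
tag3 0.52 [197.2 171.2] [671.7 232.3]
pocket1 0.31 [443.8 197.9] [ 609.1 -339. ]
pocket2 0.31 [443.8 197.9] [ 609.1 -339. ]
pocket3 0.31 [443.8 197.9] [ 609.1 -339. ]
cradle 0.95 [210.5 196.2] [619.3 206.4]
cradle 0.62 [384.1 259.5] [ 467.2 -192.8]
tipbox 0.94 [186.1 305.9] [365.4 270.6]
tipbox 0.32 [329.3 266.8] [453.1 -72.4]
beaker 0.8 [383.5 255.6] [ 478.2 -204.5]
jar 0.66 [242.  275.1] [436.2 137.8]
weight1 0.71 [350.8 234.7] [ 530.  -126.8]
weight1 0.48 [413.9 231.3] [ 536.3 -281.3]
weight1 0.38 [452.  260.5] [ 464.1 -370.8]
pipette 0.86 [118.6 257.
[... 941 characters left out ...]
7 [352.2 339.8] [ 615.4 -362.6]
jar 0.63 [240.6 216.4] [446.4 143.2]
weight1 0.68 [300.  277.5] [ 550.9 -139.7]
weight1 0.55 [311.9 317.5] [ 541.4 -275.5]
pipette 0.79 [235.1 161.6] [486.3 431.8]
{'t': np.float64(1.8), 'qpos': array([ 1.298,  0.423,  1.63 , -0.   ,  1.089, -0.019]), 'qvel': array([-0.002, -0.001,  0.   ,  0.002,  0.001, -0.001]), 'joint_torque': array([ 2.0000e-03, -5.4456e+01, -2.7404e+01,  6.5000e-02,  1.7000e-02,
       -0.0000e+00]), 'ee_pos': array([156.894, 604.961, 222.687]), 'orientation': array([ 0.398,  3.116, -0.   ]), 'ft_force': array([-0.429, -0.802,  0.291]), 'moment': array([ 0.001, -0.   , -0.023]), 'grasp_force': np.float64(0.0), 'width': np.float64(87.79)}
```

```bash
python3 - <<'E'
import cv2
t=cv2.imread("pics/top0.png");s=cv2.imread("pics/side0.png")
a=cv2.resize(t[130:330,90:490],(800,400),interpolation=cv2.INTER_CUBIC)
cv2.imwrite("pics/c1.png",a)
cv2.imwrite("pics/c2.png",cv2.resize(s[130:380,180:400],(660,600) if 0 else (528,600),interpolation=cv2.INTER_CUBIC))
E
```

```text
(no output)
```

View pics/c1.png

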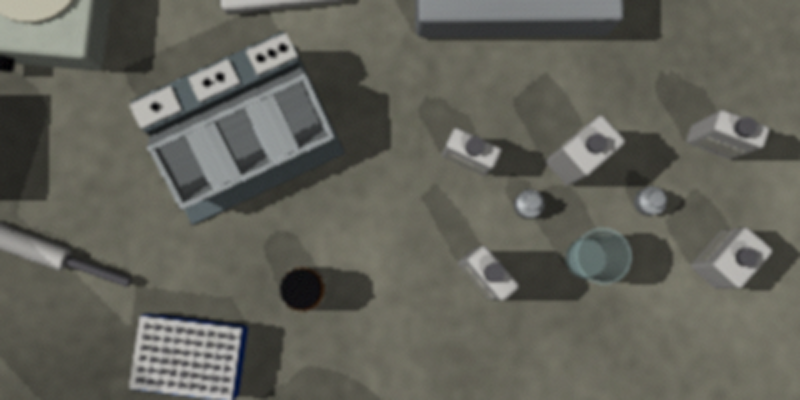

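View pics/c2.png

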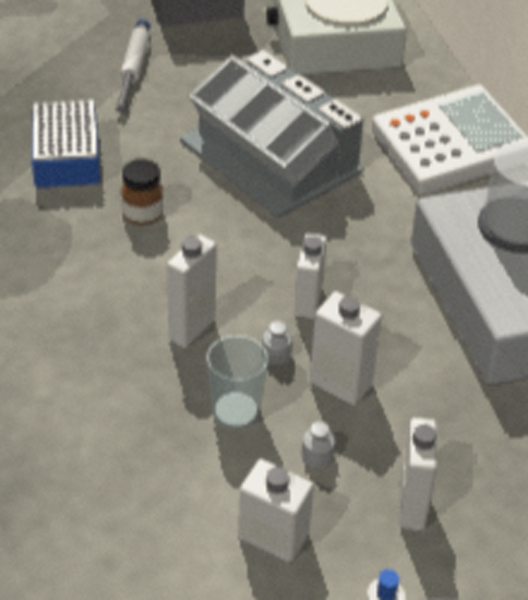

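The top view shows the plates as 1, 2 and 3 dots from left to right along the rack, with crop pixels (155,107), (213,80) and (272,52). In the crop, short is at (473,150), tall at (490,272) and medium at (735,133). The thick bottles are at (595,145) and (740,258). Next I'll fit the poses.

```bash
cat >> h.py <<'E'
from scipy.optimize import minimize
from scipy.ndimage import map_coordinates
def bottle_hull(x,y,a,H,K,V):
    P=[(sx*30,sy*13,z) for sx in(-1,1) for sy in(-1,1) for z in(0,H)]
    C=[(11*np.cos(t),11*np.sin(t),z) for t in np.arange(0,6.28,.5) for z in (H,H+14)]
    c,s=np.cos(a),np.sin(a); W=[[(x+c*p[0]-s*p[1],y+s*p[0]+c*p[1],p[2]) for p in Q] for Q in (P,C)]
    m=np.zeros((420*2,560*2),np.uint8)
    for Q in W: cv2.fillConvexPoly(m,cv2.convexHull(np.float32([proj(p,K,V)*2+.5 for p in Q])).round().astype(np.int32),1)
    return m>0
def fit_bottle(views,x0,H):
    def cost(v):
        c=0
        for reg,K,V in views:
            r=np.kron(reg,np.ones((2,2)))>0; m=bottle_hull(v[0],v[1],v[2],H,K,V)
            c+=1-(r&m).sum()/(r|m).sum()
        return c
    best=None
    for a in np.radians([0,45,90,135]):
        r=minimize(cost,[x0[0],x0[1],a],method="Nelder-Mead",options=dict(initial_simplex=np.array([[x0[0],x0[1],a],[x0[0]+15,x0[1],a],[x0[0],x0[1]+15,a],[x0[0],x0[1],a+.5]]),maxiter=150))
        if best is None or r.fun<best.fun: best=r
    return best
def cradleT(x,y,a):
    t=np.radians(25); T=np.eye(4)
    T[:3,:3]=R.from_euler("z",a).as_matrix()@R.from_euler("y",-t).as_matrix(); T[:3,3]=(x,y,55); return T
def cradle_edges(x,y,a):
    T=cradleT(x,y,a); E=[]
    rect=lambda hx,hy,cy:[(-hx,cy-hy),(hx,cy-hy),(hx,cy+hy),(-hx,cy+hy)]
    for q in [rect(41,96,0)]+[rect(35,18,c) for c in(-72,0,72)]:
        E.append(np.array([(T@[u,v,40,1])[:3] for u,v in q]))
    return E
def fit_cradle(views,x0):
    G=[]
    for px,K,V in views:
        g=cv2.cvtColor(px,cv2.COLOR_BGR2GRAY).astype(np.float32)
        G.append((np.hypot(cv2.Sobel(g,5,1,0),cv2.Sobel(g,5,0,1)),K,V))
    def cost(v,s):
        c=0
        for g,K,V in G:
            g=cv2.GaussianBlur(g,(0,0),s); pts=[]
            for q in cradle_edges(*v):
                for i in range(4):
                    for t in np.linspace(.05,.95,25): pts.append(proj(q[i]*(1-t)+q[(i+1)%4]*t,K,V))
            pts=np.array(pts); c-=map_coordinates(g,[pts[:,1],pts[:,0]],order=1).mean()/g.mean()
        return c
    v=np.array(x0)
    for s in (3,1.2,.6):
        r=minimize(cost,v,args=(s,),method="Nelder-Mead",options=dict(initial_simplex=v+np.array([[0,0,0],[3*s,0,0],[0,3*s,0],[0,0,.03*s]]),xatol=.02)); v=r.x
    return v,r.fun
E
python3 - <<'E'
from h import *
ims={n:cam(n) for n in("top","side")}
for l,x0,H in [("short",(600,-62),80),("medium",(611,-357),100),("tall",(452,-78),120)]:
    views=[]
    for n in ims:
        px,K,V=ims[n]; u0=proj((*x0,H/2),K,V)
        best=None
        for lab in (l,"short","medium","tall","thick_high"):
            ds=[d for d in ctrl.masks_of(lab,n) if np.hypot(*(np.array(np.nonzero(d["region"])).mean(1)[::-1]-u0))<12]
            if ds: best=ds[0];break
        if best: views.append((best["region"],K,V)); print(l,n,lab,round(best["score"],2),best["region"].sum())
    r=fit_bottle(views,x0,H); print(l,r.x[:2].round(1),np.degrees(r.x[2]).round(1),"cost",round(r.fun,3))
    for v in views:
        r=fit_bottle([v],x0,H); print("   single",r.x[:2].round(1),np.degrees(r.x[2]).round(1),round(r.fun,3))
x0=(620,206,np.radians(23))
for n in (["top","side"],["top"],["side"]):
    v,f=fit_cradle([ims[k] for k in n],x0); print(n,v[:2].round(1),np.degrees(v[2]).round(2),round(f,2))
    if len(n)==2: vv=v
out=[]
for n,(px,K,V) in ims.items():
    c=proj((vv[0],vv[1],90),K,V).astype(int); im=cv2.resize(px,None,fx=5,fy=5,interpolation=cv2.INTER_CUBIC)
    for q in cradle_edges(*vv): cv2.polylines(im,[np.int32([(proj(p,K,V)+.5)*5 for p in q])],True,(0,0,255),1)
    c=c*5; out.append(im[c[1]-250:c[1]+250,c[0]-200:c[0]+200] if n=="side" else im[c[1]-250:c[1]+250,c[0]-200:c[0]+200])
cv2.imwrite("pics/ov.png",np.hstack(out)); print(ctrl.get_obs()["t"])
E
```

```text
short top short 0.79 406
short side short 0.56 416
short [597.9 -62. ] 240.8 cost 0.22
   single [596.5 -61.5] 63.4 0.103
   single [596.7 -65. ] 60.1 0.085
medium top medium 0.61 654
medium side medium 0.85 586
medium [ 612.6 -363. ] 67.3 cost 0.223
   single [ 611.4 -361. ] 253.7 0.109
   single [ 612.6 -363.1] 67.0 0.083
tall top tall 0.76 473
tall side tall 0.68 782
tall [454.  -75.2] 41.8 cost 0.163
   single [452.9 -75.3] 41.8 0.069
   single [455.  -75.2] 226.8 0.068
['top', 'side'] [619.  207.3] 24.77 -14.52
['top'] [618.6 208. ] 24.88 -6.4
['side'] [643.3 225.4] 23.82 -7.14
2.2
```

View pics/ov.png

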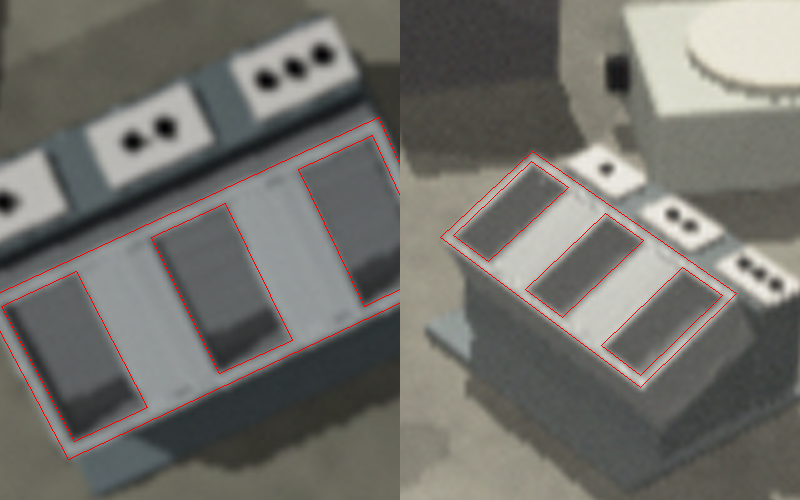

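The overlay matches the pocket mouths in both views, so the cradle is at (619, 207) with yaw 24.8°. Pocket 1 is at its +y end. Next is a planning helper that prints rows.

```bash
cat >> h.py <<'E'
CR=(619.0,207.3,np.radians(24.8))
def down(phi):  # tool pointing down with its y at angle phi (deg)
    p=np.radians(phi); y=np.array([np.cos(p),np.sin(p),0]); z=np.array([0,0,-1.]); return np.array([np.cross(y,z),y,z]).T
def cradle_tool(k,h):  # TCP pose: grasp point h above pocket-floor along axis of pocket k (tip 19 ahead)
    T=cradleT(*CR); cy={1:72,2:0,3:-72}[k]; X,Y,Z=T[:3,:3].T
    return np.array([np.cross(-Y,-Z),-Y,-Z]).T, (T@[0,cy,h-19,1])[:3]
def now():
    o=ctrl.get_obs(); return R.from_rotvec(o["orientation"]).as_matrix(),np.array(o["ee_pos"])
def rows(start,goals,jaw):
    """goals: list of (Rm,p,n): n rows to each"""
    Rc,p=start; out=[]
    for Rg,pg,n in goals:
        Rg=np.array(Rg); pg=np.array(pg,float)
        for i in range(n,0,-1):
            d=np.round(Rc.T@((pg-p)/i)/50,2); w=np.round(R.from_matrix(Rc.T@Rg).as_rotvec()/i/(np.pi/2),3)
            out.append([jaw,(d+0.).tolist(),(w+0.).tolist()]); p=p+Rc@(d*50); Rc=Rc@R.from_rotvec(w*np.pi/2).as_matrix()
    for i in range(0,len(out),8): print(str(out[i:i+8]).replace(" ",""))
    print("max",np.abs([r[1] for r in out]).max(),np.linalg.norm([r[2] for r in out],axis=1).max()); return Rc,p
E
python3 - <<'E'
from h import *
rows(now(),[(down(-28),(598,-62,250),18)],1)
E
```

```text
[[1,[-0.66,-0.59,-0.03],[0.0,0.0,0.064]],[1,[-0.72,-0.53,-0.03],[0.0,0.0,0.064]],[1,[-0.77,-0.45,-0.03],[0.0,0.0,0.064]],[1,[-0.81,-0.37,-0.03],[0.0,0.0,0.064]],[1,[-0.84,-0.29,-0.03],[0.0,0.0,0.064]],[1,[-0.86,-0.2,-0.03],[0.0,0.0,0.064]],[1,[-0.88,-0.12,-0.03],[0.0,0.0,0.064]],[1,[-0.89,-0.03,-0.03],[0.0,0.0,0.064]]]
[[1,[-0.89,0.06,-0.03],[0.0,0.0,0.064]],[1,[-0.87,0.15,-0.03],[0.0,0.0,0.064]],[1,[-0.86,0.24,-0.03],[0.0,0.0,0.064]],[1,[-0.83,0.32,-0.03],[0.0,0.0,0.064]],[1,[-0.79,0.41,-0.03],[0.0,0.0,0.064]],[1,[-0.74,0.48,-0.03],[0.0,0.0,0.064]],[1,[-0.69,0.56,-0.03],[0.0,0.0,0.063]],[1,[-0.63,0.62,-0.03],[0.0,0.0,0.064]]]
[[1,[-0.57,0.68,-0.03],[0.0,0.0,0.063]],[1,[-0.5,0.74,-0.04],[0.0,0.0,0.064]]]
max 0.89 0.064
```

Call:
apply_moves --targets '[[1, [-0.66, -0.59, -0.03], [0.0, 0.0, 0.064]], [1, [-0.72, -0.53, -0.03], [0.0, 0.0, 0.064]], [1, [-0.77, -0.45, -0.03], [0.0, 0.0, 0.064]], [1, [-0.81, -0.37, -0.03], [0.0, 0.0, 0.064]], [1, [-0.84, -0.29, -0.03], [0.0, 0.0, 0.064]], [1, [-0.86, -0.2, -0.03], [0.0, 0.0, 0.064]], [1, [-0.88, -0.12, -0.03], [0.0, 0.0, 0.064]], [1, [-0.89, -0.03, -0.03], [0.0, 0.0, 0.064]]]'

```text
t: 3.2
ee_pos: [353.6, 307.1, 235.0]
orientation: [1.59, 2.709, 0.001]
ft_force: [0.6, -0.3, 0.7]
width: 88.1
grasp_force: 0.0
```

Call:
apply_moves --targets '[[1, [-0.89, 0.06, -0.03], [0.0, 0.0, 0.064]], [1, [-0.87, 0.15, -0.03], [0.0, 0.0, 0.064]], [1, [-0.86, 0.24, -0.03], [0.0, 0.0, 0.064]], [1, [-0.83, 0.32, -0.03], [0.0, 0.0, 0.064]], [1, [-0.79, 0.41, -0.03], [0.0, 0.0, 0.064]], [1, [-0.74, 0.48, -0.03], [0.0, 0.0, 0.064]], [1, [-0.69, 0.56, -0.03], [0.0, 0.0, 0.063]], [1, [-0.63, 0.62, -0.03], [0.0, 0.0, 0.064]]]'

```text
t: 4.2
ee_pos: [549.7, 10.8, 246.9]
orientation: [2.522, 1.873, 0.001]
ft_force: [0.8, -0.8, 0.4]
width: 88.0
grasp_force: 0.0
```

Call:
apply_moves --targets '[[1, [-0.57, 0.68, -0.03], [0.0, 0.0, 0.063]], [1, [-0.5, 0.74, -0.04], [0.0, 0.0, 0.064]], [1, [0, 0, 0], [0, 0, 0]], [1, [0, 0, 0], [0, 0, 0]]]'

```text
t: 4.7
ee_pos: [597.5, -61.6, 249.8]
orientation: [-2.692, -1.617, 0.001]
ft_force: [1.0, 0.2, -0.1]
width: 87.8
grasp_force: 0.0
```

```bash
cat >> h.py <<'E'
def wrist_fit(l,x0,H,pic=None):
    px,K,V=cam("wrist"); u0=proj((*x0,H/2),K,V); cands=[]
    for lab in (l,"short","medium","tall"):
        for d in ctrl.masks_of(lab,"wrist"):
            c=np.array(np.nonzero(d["region"])).mean(1)[::-1]
            if np.hypot(*(c-u0))<70: cands.append(d)
        if cands: break
    if cands:
        r=fit_bottle([(cands[0]["region"],K,V)],x0,H); print(l,lab,cands[0]["bbox"],r.x[:2].round(1),np.degrees(r.x[2]).round(1)%180,"cost",round(r.fun,3)); x=r.x
    else: print("none",u0); x=(*x0,0)
    if pic:
        m=cv2.resize(bottle_hull(*x,H,K,V).astype(np.uint8),(560,420),interpolation=0)
        cs,_=cv2.findContours(m,0,2); cv2.drawContours(px,cs,-1,(0,0,255),1); cv2.imwrite(pic,px)
    return x
E
python3 - <<'E'
from h import *
o=ctrl.get_obs();print(o["t"],o["ee_pos"].round(1),o["qpos"].round(2))
wrist_fit("short",(598,-62),80,"pics/w1.png")
E
```

```text
4.7 [597.5 -61.6 249.8] [-0.12  0.36  1.66  0.    1.12  0.37]
short short [262.9, 144.8, 287.7, 213.7] [596.7 -59.4] 64.0 cost 0.065
```

View pics/w1.png

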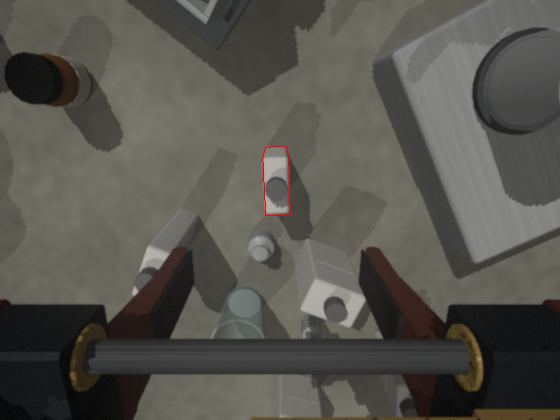

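The wrist view shows the short bottle at (276,180) and the outline fits it tightly: (597, -60), yaw 64°. Next I'll descend and grip.

```bash
python3 - <<'E'
from h import *
s=rows(now(),[(down(-26),(597,-60.3,120),4),(down(-26),(597,-60.3,47),4)],0.5)
s=rows(s,[(s[0],(597,-60.3,150),3)],-1)
Rg,p=cradle_tool(1,66); a=Rg[:,2]
print(p.round(1),a.round(2))
rows(s,[(Rg,p-a*120,8)],-1)
E
```

```text
[[0.5,[0.0,0.0,0.65],[0.0,0.0,-0.005]],[0.5,[0.0,0.0,0.65],[0.0,0.0,-0.006]],[0.5,[0.0,-0.01,0.65],[0.0,0.0,-0.005]],[0.5,[0.01,0.0,0.65],[-0.001,0.0,-0.006]],[0.5,[0.0,0.0,0.37],[0.0,0.0,0.0]],[0.5,[0.0,0.0,0.36],[0.0,0.0,0.0]],[0.5,[0.0,0.0,0.37],[0.0,0.0,0.0]],[0.5,[0.0,0.0,0.36],[0.0,0.0,0.0]]]
max 0.65 0.00608276253029822
[[-1,[0.0,0.0,-0.69],[0.0,0.0,0.0]],[-1,[0.0,0.0,-0.68],[0.0,0.0,0.0]],[-1,[0.0,0.0,-0.69],[0.0,0.0,0.0]]]
max 0.69 0.0
[570.8 264.3  97.6] [ 0.38  0.18 -0.91]
[[-1,[0.6,-0.49,-0.14],[-0.012,0.033,0.054]],[-1,[0.57,-0.54,-0.12],[-0.012,0.033,0.054]],[-1,[0.52,-0.59,-0.1],[-0.012,0.033,0.054]],[-1,[0.48,-0.63,-0.09],[-0.012,0.033,0.053]],[-1,[0.43,-0.66,-0.08],[-0.012,0.034,0.054]],[-1,[0.37,-0.69,-0.07],[-0.011,0.033,0.053]],[-1,[0.32,-0.72,-0.06],[-0.012,0.034,0.054]],[-1,[0.26,-0.75,-0.06],[-0.011,0.033,0.053]]]
max 0.75 0.06493073232299171
```

Call:
apply_moves --targets '[[0.5, [0, 0, 0.65], [0, 0, -0.005]], [0.5, [0, 0, 0.65], [0, 0, -0.006]], [0.5, [0, -0.01, 0.65], [0, 0, -0.005]], [0.5, [0.01, 0, 0.65], [0, 0, -0.006]], [0.5, [0, 0, 0.37], [0, 0, 0]], [0.5, [0, 0, 0.36], [0, 0, 0]], [0.5, [0, 0, 0.37], [0, 0, 0]], [0.5, [0, 0, 0.36], [0, 0, 0]]]'

```text
t: 5.8
ee_pos: [598.2, -61.3, 46.5]
orientation: [2.665, 1.663, 0.001]
ft_force: [0.2, -0.1, 0.4]
width: 65.9
grasp_force: 0.0
```

Call:
apply_moves --targets '[[-1, [0, 0, 0], [0, 0, 0]], [-1, [0, 0, 0], [0, 0, 0]], [-1, [0, 0, 0], [0, 0, 0]], [-1, [0, 0, 0], [0, 0, 0]], [-1, [0, 0, 0], [0, 0, 0]], [-1, [0, 0, 0], [0, 0, 0]]]'

```text
t: 6.55
ee_pos: [598.3, -61.3, 47.7]
orientation: [2.665, 1.663, 0.001]
ft_force: [-1.0, 1.6, 3.9]
width: 25.9
grasp_force: 30.0
```

Call:
apply_moves --targets '[[-1, [0, 0, -0.69], [0, 0, 0]], [-1, [0, 0, -0.68], [0, 0, 0]], [-1, [0, 0, -0.69], [0, 0, 0]], [-1, [0, 0, 0], [0, 0, 0]]]'

```text
t: 7.05
ee_pos: [599.7, -61.5, 152.6]
orientation: [2.662, 1.662, 0.006]
ft_force: [-0.1, -0.3, -0.4]
width: 25.8
grasp_force: 30.0
```

Call:
apply_moves --targets '[[-1, [0.6, -0.49, -0.14], [-0.012, 0.033, 0.054]], [-1, [0.57, -0.54, -0.12], [-0.012, 0.033, 0.054]], [-1, [0.52, -0.59, -0.1], [-0.012, 0.033, 0.054]], [-1, [0.48, -0.63, -0.09], [-0.012, 0.033, 0.053]], [-1, [0.43, -0.66, -0.08], [-0.012, 0.034, 0.054]], [-1, [0.37, -0.69, -0.07], [-0.011, 0.033, 0.053]], [-1, [0.32, -0.72, -0.06], [-0.012, 0.034, 0.054]], [-1, [0.26, -0.75, -0.06], [-0.011, 0.033, 0.053]]]'

```text
t: 8.05
ee_pos: [525.1, 242.7, 205.0]
orientation: [-2.912, -0.633, -0.642]
ft_force: [1.0, -0.5, -1.6]
width: 25.8
grasp_force: 30.0
```

Call:
apply_moves --targets '[[-1, [0, 0, 0], [0, 0, 0]], [-1, [0, 0, 0], [0, 0, 0]]]'

```text
t: 8.3
ee_pos: [525.8, 241.8, 205.3]
orientation: [-2.911, -0.641, -0.64]
ft_force: [0.1, -0.5, -1.8]
width: 25.7
grasp_force: 30.0
```

```bash
python3 - <<'E'
from h import *
s=now(); px,K,V=cam("wrist")
Rg,p=cradle_tool(1,66); a=Rg[:,2]
print("off tool axes",(s[0].T@(p-a*120-s[1])).round(1),"rot",R.from_matrix(s[0].T@Rg).as_rotvec().round(3))
v,f=fit_cradle([(px,K,V)],CR);print("wrist cradle",v[:2].round(1),np.degrees(v[2]).round(2),f)
# overlay: cradle model + assumed held-bottle outline
for q in cradle_edges(*CR): cv2.polylines(px,[np.int32([proj(c,K,V) for c in q])],True,(0,0,255),1)
b=[s[1]+s[0]@[sx*30,sy*13,66.7-19] for sx,sy in((-1,-1),(1,-1),(1,1),(-1,1))]
cv2.polylines(px,[np.int32([proj(c,K,V) for c in b])],True,(0,255,0),1)
cv2.imwrite("pics/w2.png",px)
rows(s,[(Rg,p-a*50,3),(Rg,p-a*4,4),(Rg,p+a*1,1)],-1)
E
```

```text
off tool axes [ 0.  -1.6 -1.1] rot [-0.     0.003  0.   ]
wrist cradle [618.5 209.2] 24.8 -5.056675434112549
[[-1,[0.0,-0.01,0.46],[0.0,0.001,0.0]],[-1,[0.0,-0.01,0.46],[0.0,0.001,0.0]],[-1,[0.0,-0.01,0.46],[0.0,0.0,0.0]],[-1,[0.0,0.0,0.23],[0.0,0.0,0.0]],[-1,[0.0,0.0,0.23],[0.0,0.0,0.0]],[-1,[0.0,0.0,0.23],[0.0,0.0,0.0]],[-1,[0.0,0.0,0.23],[0.0,0.0,0.0]],[-1,[0.0,0.0,0.1],[0.0,0.0,0.0]]]
max 0.46 0.001
```

View pics/w2.png

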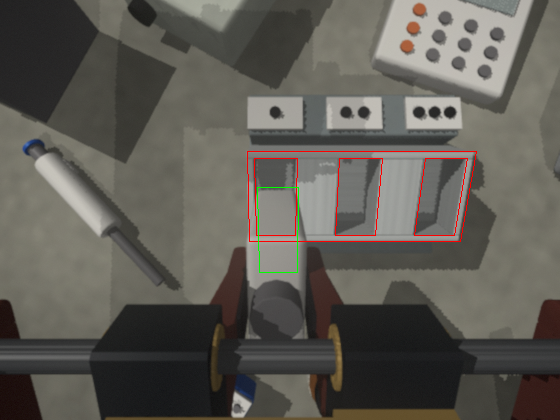

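The bottle's lower far edge is at row 187, columns 257–297, which matches the predicted green outline. The pocket-1 mouth is in line below its own plate. Next I'll insert it.

Call:
apply_moves --targets '[[-1, [0, -0.02, 0.46], [0, 0.001, 0]], [-1, [0, -0.02, 0.46], [0, 0.001, 0]], [-1, [0, -0.01, 0.46], [0, 0, 0]], [-1, [0, 0, 0.2], [0, 0, 0]], [-1, [0, 0, 0.2], [0, 0, 0]]]'

```text
t: 8.98
ee_pos: [560.2, 259.5, 125.4]
orientation: [-2.91, -0.636, -0.648]
ft_force: [-0.1, 0.1, -1.3]
width: 25.9
grasp_force: 30.0
```

Call:
apply_moves --targets '[[-1, [0, 0, 0.2], [0, 0, 0]], [-1, [0, 0, 0.2], [0, 0, 0]], [-1, [0, 0, 0.1], [0, 0, 0]], [-1, [0, 0, 0], [0, 0, 0]]]'

```text
t: 9.48
ee_pos: [569.2, 264.7, 103.0]
orientation: [-2.909, -0.638, -0.648]
ft_force: [-0.0, 0.1, -1.1]
width: 26.0
grasp_force: 30.0
```

```bash
python3 - <<'E'
from h import *
s=now();Rg,p=cradle_tool(1,66.7)
print("remaining tool axes",(s[0].T@(p-s[1])).round(1),"rot",R.from_matrix(s[0].T@Rg).as_rotvec().round(3)); o=ctrl.get_obs();print((s[0].T@o["ft_force"]).round(1))
E
```

```text
remaining tool axes [-1.1  1.   4.7] rot [-0.    -0.002 -0.001]
[-0.4 -0.1  1. ]
```

Call:
apply_moves --targets '[[-1, [0, 0, 0.06], [0, 0, 0]], [-1, [0, 0, 0.04], [0, 0, 0]], [-1, [0, 0, 0], [0, 0, 0]]]'

```text
t: 9.85
ee_pos: [571.2, 265.5, 98.7]
orientation: [-2.909, -0.638, -0.648]
ft_force: [-1.2, -0.7, -0.7]
width: 26.0
grasp_force: 30.0
```

Call:
apply_moves --targets '[[-1, [0, 0, 0.04], [0, 0, 0]], [-1, [0, 0, 0], [0, 0, 0]]]'

```text
t: 10.1
ee_pos: [571.7, 265.9, 98.4]
orientation: [-2.909, -0.638, -0.65]
ft_force: [-9.9, -5.0, 17.3]
width: 25.9
grasp_force: 30.0
```

The axial force rose to about 20 N, so the bottle is at the pocket floor. Next I'll release and retreat.

Call:
apply_moves --targets '[[0.0, [0, 0, 0], [0, 0, 0]], [0.0, [0, 0, 0], [0, 0, 0]], [0.0, [0, 0, 0], [0, 0, 0]], [0.0, [0, 0, -0.3], [0, 0, 0]], [0.0, [0, 0, -0.6], [0, 0, 0]], [0.0, [0, 0, -0.9], [0, 0, 0]], [0.0, [0, 0, -0.9], [0, 0, 0]]]'

```text
t: 10.98
ee_pos: [519.0, 241.4, 220.7]
orientation: [-2.909, -0.638, -0.648]
ft_force: [0.1, -0.1, 0.3]
width: 43.7
grasp_force: 0.0
```

```bash
cat >> h.py <<'E'
def seated(k,l,H):
    for n in ("top","side"):
        px,K,V=cam(n); T=cradleT(*CR); cy={1:72,2:0,3:-72}[k]
        e=proj((T@[0,cy,0,1])[:3],K,V); cap=proj((T@[0,cy,H+14,1])[:3],K,V)
        print(n,"expected origin",e.round(1),"cap",cap.round(1),[(round(d["score"],2),np.round(d["xy"],1)) for d in ctrl.pinpoint(l,n)[:2]])
E
python3 - <<'E'
from h import *
seated(1,"short",80)
rows(now(),[(down(-21),(400,80,250),8),(down(-21),(598,-355,250),11)],0.5)
E
```

```text
top expected origin [181.7 209.5] cap [181.4 220.7] []
side expected origin [275.6 171.1] cap [266.1 153.3] [(0.7, array([274.3, 173.1])), (0.47, array([320.7, 174.4]))]
[[0.5,[-0.37,0.24,-0.26],[0.014,-0.033,-0.06]],[0.5,[-0.4,0.2,-0.24],[0.013,-0.033,-0.061]],[0.5,[-0.43,0.16,-0.22],[0.014,-0.033,-0.06]],[0.5,[-0.45,0.11,-0.2],[0.014,-0.034,-0.061]],[0.5,[-0.47,0.06,-0.18],[0.013,-0.034,-0.06]],[0.5,[-0.49,0.01,-0.15],[0.013,-0.033,-0.061]],[0.5,[-0.49,-0.04,-0.13],[0.014,-0.033,-0.06]],[0.5,[-0.5,-0.09,-0.1],[0.014,-0.034,-0.061]]]
[[0.5,[-0.61,0.62,0.0],[0.0,0.0,0.0]],[0.5,[-0.61,0.62,0.0],[0.0,0.0,0.0]],[0.5,[-0.61,0.62,0.0],[0.0,0.0,0.0]],[0.5,[-0.61,0.62,0.0],[0.0,0.0,0.0]],[0.5,[-0.61,0.62,0.0],[0.0,0.0,0.0]],[0.5,[-0.61,0.62,0.0],[0.0,0.0,0.0]],[0.5,[-0.61,0.62,0.0],[0.0,0.0,0.0]],[0.5,[-0.61,0.62,0.0],[0.0,0.0,0.0]]]
[[0.5,[-0.61,0.62,0.0],[0.0,0.0,0.0]],[0.5,[-0.61,0.62,0.0],[0.0,0.0,0.0]],[0.5,[-0.6,0.61,-0.01],[0.0,0.0,0.0]]]
max 0.62 0.07122499561249548
```

Call:
apply_moves --targets '[[0.5, [-0.37, 0.24, -0.26], [0.014, -0.033, -0.06]], [0.5, [-0.4, 0.2, -0.24], [0.013, -0.033, -0.061]], [0.5, [-0.43, 0.16, -0.22], [0.014, -0.033, -0.06]], [0.5, [-0.45, 0.11, -0.2], [0.014, -0.034, -0.061]], [0.5, [-0.47, 0.06, -0.18], [0.013, -0.034, -0.06]], [0.5, [-0.49, 0.01, -0.15], [0.013, -0.033, -0.061]], [0.5, [-0.49, -0.04, -0.13], [0.014, -0.033, -0.06]], [0.5, [-0.5, -0.09, -0.1], [0.014, -0.034, -0.061]]]'

```text
t: 12.18
ee_pos: [399.0, 79.0, 247.8]
orientation: [-2.584, -1.783, 0.011]
ft_force: [0.3, 0.6, 0.4]
width: 66.4
grasp_force: 0.0
```

Call:
apply_moves --targets '[[0.5, [-0.61, 0.62, 0], [0, 0, 0]], [0.5, [-0.61, 0.62, 0], [0, 0, 0]], [0.5, [-0.61, 0.62, 0], [0, 0, 0]], [0.5, [-0.61, 0.62, 0], [0, 0, 0]], [0.5, [-0.61, 0.62, 0], [0, 0, 0]], [0.5, [-0.61, 0.62, 0], [0, 0, 0]], [0.5, [-0.61, 0.62, 0], [0, 0, 0]], [0.5, [-0.61, 0.62, 0], [0, 0, 0]]]'

```text
t: 13.18
ee_pos: [544.1, -238.0, 246.7]
orientation: [-2.586, -1.778, 0.007]
ft_force: [0.7, 0.3, -0.5]
width: 65.9
grasp_force: 0.0
```

Call:
apply_moves --targets '[[0.5, [-0.61, 0.62, 0], [0, 0, 0]], [0.5, [-0.61, 0.62, 0], [0, 0, 0]], [0.5, [-0.6, 0.61, 0], [0, 0, 0]], [0.5, [0, 0, 0], [0, 0, 0]], [0.5, [0, 0, 0], [0, 0, 0]]]'

```text
t: 13.8
ee_pos: [597.1, -354.1, 246.7]
orientation: [-2.585, -1.778, 0.007]
ft_force: [0.1, -0.0, -0.5]
width: 66.2
grasp_force: 0.0
```

```bash
python3 - <<'E'
from h import *
x=wrist_fit("medium",(612,-362),100,"pics/w3.png")
px,K,V=cam("top"); a=cv2.imread("pics/w3.png"); b=cv2.resize(px[150:230,150:240],(450,400),interpolation=cv2.INTER_CUBIC)
cv2.imwrite("pics/m3.png",np.hstack([cv2.resize(a[:300],(350,187)) ,np.zeros((187,450,3),np.uint8)]) if 0 else np.hstack([a[:400,100:450],b]))
q=((x[:2]))
phi=(np.degrees(x[2])-90+180)%180; phi=phi-180 if phi>90 else phi
print("phi",phi, now()[1].round(1))
rows(now(),[(down(phi),(*q,140),3),(down(phi),(*q,67),4)],.5)
E
```

```text
medium medium [281.3, 149.5, 314.4, 223.5] [ 611.3 -360.5] 69.7 cost 0.058
phi -20.30476940322191 [ 597.4 -353.6  248.2]
[[0.5,[-0.01,0.11,0.72],[-0.001,0.0,-0.002]],[0.5,[-0.01,0.1,0.72],[-0.001,0.001,-0.002]],[0.5,[-0.01,0.1,0.72],[0.0,0.0,-0.003]],[0.5,[0.0,0.0,0.37],[0.0,0.0,0.0]],[0.5,[0.0,0.0,0.36],[0.0,0.0,0.0]],[0.5,[0.0,0.0,0.37],[0.0,0.0,0.0]],[0.5,[0.0,0.0,0.36],[0.0,0.0,0.0]]]
max 0.72 0.003
```

View pics/m3.png

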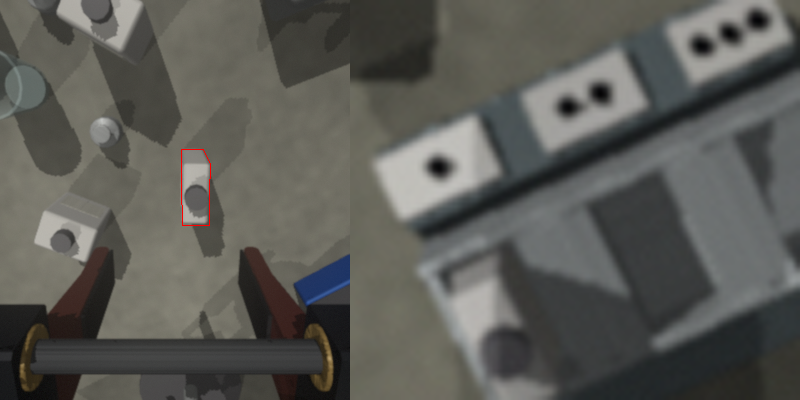

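The medium outline fits at (300,186), and the short bottle sits in pocket 1. Something blue shows at the right edge, so I'll check that it clears the gripper body.

```bash
python3 - <<'E'
from h import *
px,K,V=cam("wrist"); t=cv2.imread("pics/top0.png"); s=cv2.imread("pics/side0.png")
cv2.imwrite("pics/m4.png",np.hstack([cv2.resize(px[150:350,360:560],(400,400)),cv2.resize(t[90:290,400:560],(320,400))]))
for q in [(400,300),(450,260)]: print([ray(q,K,V,z)[:2].round() for z in(0,60,120)])
E
```

```text
[array([ 690., -581.]), array([ 681., -536.]), array([ 672., -491.])]
[array([ 767., -545.]), array([ 747., -505.]), array([ 726., -466.])]
```

View pics/m4.png

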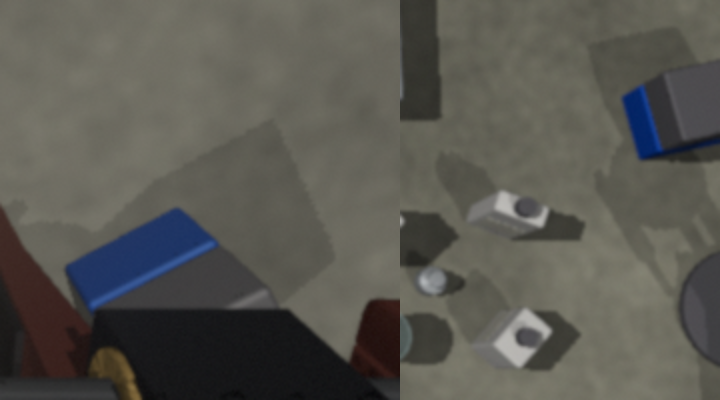

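The blue box is more than 100 mm away, so it's clear. Next I'll grip the medium bottle.

Call:
apply_moves --targets '[[0.5, [-0.01, 0.11, 0.72], [0, 0, -0.002]], [0.5, [-0.01, 0.1, 0.72], [0, 0, -0.002]], [0.5, [-0.01, 0.1, 0.72], [0, 0, -0.003]], [0.5, [0, 0, 0.37], [0, 0, 0]], [0.5, [0, 0, 0.36], [0, 0, 0]], [0.5, [0, 0, 0.37], [0, 0, 0]], [0.5, [0, 0, 0.36], [0, 0, 0]]]'

```text
t: 14.88
ee_pos: [611.5, -362.0, 67.1]
orientation: [-2.579, -1.794, 0.004]
ft_force: [-0.4, 0.2, 0.2]
width: 65.7
grasp_force: 0.0
```

Call:
apply_moves --targets '[[-1, [0, 0, 0], [0, 0, 0]], [-1, [0, 0, 0], [0, 0, 0]], [-1, [0, 0, 0], [0, 0, 0]], [-1, [0, 0, 0], [0, 0, 0]], [-1, [0, 0, 0], [0, 0, 0]]]'

```text
t: 15.5
ee_pos: [611.6, -362.1, 68.2]
orientation: [-2.579, -1.794, 0.004]
ft_force: [0.4, 0.3, 2.7]
width: 25.8
grasp_force: 29.9
```

```bash
python3 - <<'E'
from h import *
s=now(); h=s[1][2]+19; print("h",h)
s=rows(s,[(s[0],s[1]+[0,0,170],4)],-1)
Rg,p=cradle_tool(2,h); a=Rg[:,2]
s=rows(s,[(Rg,(430,-60,240),8),(Rg,p-a*120,6)],-1)
E
```

```text
h 87.21816206393471
[[-1,[0.0,0.0,-0.85],[0.0,0.0,0.0]],[-1,[0.0,0.0,-0.85],[0.0,0.0,0.0]],[-1,[0.0,0.0,-0.85],[0.0,0.0,0.0]],[-1,[-0.01,-0.01,-0.85],[0.0,0.0,0.0]]]
max 0.85 0.0
[[-1,[0.55,-0.69,0.0],[-0.014,0.033,0.061]],[-1,[0.48,-0.74,0.01],[-0.014,0.033,0.061]],[-1,[0.41,-0.78,0.01],[-0.014,0.033,0.061]],[-1,[0.33,-0.81,0.01],[-0.013,0.033,0.062]],[-1,[0.25,-0.85,0.01],[-0.014,0.033,0.061]],[-1,[0.17,-0.86,0.01],[-0.013,0.033,0.062]],[-1,[0.09,-0.88,-0.01],[-0.014,0.033,0.061]],[-1,[0.0,-0.88,-0.02],[-0.013,0.034,0.062]]]
[[-1,[0.6,-0.54,0.33],[0.0,0.0,0.0]],[-1,[0.59,-0.55,0.33],[0.0,0.0,0.0]],[-1,[0.6,-0.54,0.33],[0.0,0.0,0.0]],[-1,[0.59,-0.55,0.33],[0.0,0.0,0.0]],[-1,[0.6,-0.54,0.33],[0.0,0.0,0.0]],[-1,[0.59,-0.55,0.34],[0.0,0.0,0.0]]]
max 0.88 0.07189575787207476
```

Call:
apply_moves --targets '[[-1, [0, 0, -0.85], [0, 0, 0]], [-1, [0, 0, -0.85], [0, 0, 0]], [-1, [0, 0, -0.85], [0, 0, 0]], [-1, [0, 0, -0.85], [0, 0, 0]]]'

```text
t: 16.0
ee_pos: [611.3, -361.5, 238.5]
orientation: [-2.577, -1.793, 0.005]
ft_force: [1.4, 0.1, -2.7]
width: 25.9
grasp_force: 29.9
```

Call:
apply_moves --targets '[[-1, [0.55, -0.69, 0], [-0.014, 0.033, 0.061]], [-1, [0.48, -0.74, 0.01], [-0.014, 0.033, 0.061]], [-1, [0.41, -0.78, 0.01], [-0.014, 0.033, 0.061]], [-1, [0.33, -0.81, 0.01], [-0.013, 0.033, 0.062]], [-1, [0.25, -0.85, 0.01], [-0.014, 0.033, 0.061]], [-1, [0.17, -0.86, 0.01], [-0.013, 0.033, 0.062]], [-1, [0.09, -0.88, -0.01], [-0.014, 0.033, 0.061]], [-1, [0, -0.88, -0.02], [-0.013, 0.034, 0.062]]]'

```text
t: 17.0
ee_pos: [429.4, -58.4, 239.6]
orientation: [-2.909, -0.633, -0.646]
ft_force: [0.6, 0.5, -1.0]
width: 25.9
grasp_force: 30.0
```

Call:
apply_moves --targets '[[-1, [0.6, -0.54, 0.33], [0, 0, 0]], [-1, [0.59, -0.55, 0.33], [0, 0, 0]], [-1, [0.6, -0.54, 0.33], [0, 0, 0]], [-1, [0.59, -0.55, 0.33], [0, 0, 0]], [-1, [0.6, -0.54, 0.33], [0, 0, 0]], [-1, [0.59, -0.55, 0.34], [0, 0, 0]], [-1, [0, 0, 0], [0, 0, 0]], [-1, [0, 0, 0], [0, 0, 0]]]'

```text
t: 18.0
ee_pos: [546.2, 174.2, 224.6]
orientation: [-2.91, -0.64, -0.642]
ft_force: [-0.7, 0.6, -1.3]
width: 25.9
grasp_force: 30.0
```

```bash
cat >> h.py <<'E'
def pre_insert(k,h,pic):
    s=now(); px,K,V=cam("wrist"); Rg,p=cradle_tool(k,h); a=Rg[:,2]
    print("to seat, tool axes",(s[0].T@(p-s[1])).round(1),"rot",R.from_matrix(s[0].T@Rg).as_rotvec().round(3))
    v,f=fit_cradle([(px,K,V)],CR);print("wrist cradle",v[:2].round(1),np.degrees(v[2]).round(2),round(f,2))
    for q in cradle_edges(*CR): cv2.polylines(px,[np.int32([proj(c,K,V) for c in q])],True,(0,0,255),1)
    b=[s[1]+s[0]@[sx*30,sy*13,h-19] for sx,sy in((-1,-1),(1,-1),(1,1),(-1,1))]
    cv2.polylines(px,[np.int32([proj(c,K,V) for c in b])],True,(0,255,0),1); cv2.imwrite(pic,px)
    rows(s,[(Rg,p-a*50,3),(Rg,p-a*5,4)],-1)
E
python3 - <<'E'
from h import *
pre_insert(2,87.2,"pics/w5.png")
E
```

```text
to seat, tool axes [  1.    0.7 119.3] rot [-0.002  0.002 -0.   ]
wrist cradle [618.9 209.2] 24.76 -4.1
[[-1,[0.01,0.0,0.46],[0.0,0.0,0.0]],[-1,[0.0,0.01,0.46],[-0.001,0.001,0.0]],[-1,[0.01,0.0,0.47],[0.0,0.0,0.0]],[-1,[0.0,0.0,0.22],[0.0,0.0,0.0]],[-1,[0.0,0.0,0.23],[0.0,0.0,0.0]],[-1,[0.0,0.0,0.22],[0.0,0.0,0.0]],[-1,[0.0,0.0,0.23],[0.0,0.0,0.0]]]
max 0.47 0.001414213562373095
```

View pics/w5.png

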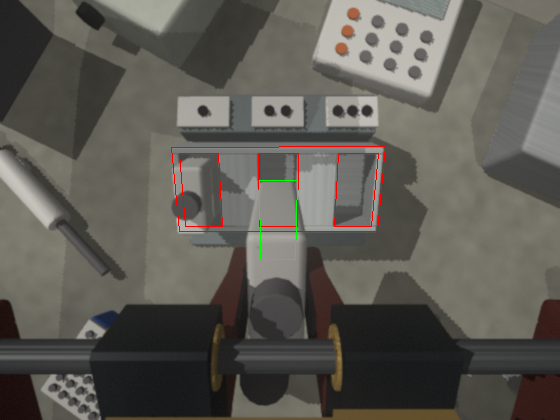

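The short bottle is seated at left (around 190,195), and the medium bottle's base lines up with the two-dot pocket mouth (columns 258–298). Next I'll insert it.

Call:
apply_moves --targets '[[-1, [0.01, 0, 0.46], [0, 0, 0]], [-1, [0, 0, 0.46], [-0.001, 0.001, 0]], [-1, [0.01, 0, 0.46], [0, 0, 0]], [-1, [0, 0, 0.22], [0, 0, 0]], [-1, [0, 0, 0.22], [0, 0, 0]]]'

```text
t: 18.68
ee_pos: [583.1, 190.3, 143.1]
orientation: [-2.91, -0.637, -0.648]
ft_force: [0.4, -0.2, -1.4]
width: 25.8
grasp_force: 30.0
```

Call:
apply_moves --targets '[[-1, [0, 0, 0.22], [0, 0, 0]], [-1, [0, 0, 0.22], [0, 0, 0]], [-1, [0, 0, 0.04], [0, 0, 0]], [-1, [0, 0, 0], [0, 0, 0]]]'

```text
t: 19.18
ee_pos: [592.1, 195.3, 121.3]
orientation: [-2.91, -0.638, -0.647]
ft_force: [0.6, -0.3, -2.4]
width: 26.2
grasp_force: 30.0
```

```bash
python3 - <<'E'
from h import *
s=now();Rg,p=cradle_tool(2,87.2)
print("remaining tool axes",(s[0].T@(p-s[1])).round(1)); print((s[0].T@ctrl.get_obs()["ft_force"]).round(1))
E
```

```text
remaining tool axes [-1.4  0.4  4.3]
[-0.7  0.5  2.4]
```

Call:
apply_moves --targets '[[-1, [0, 0, 0.06], [0, 0, 0]], [-1, [0, 0, 0.03], [0, 0, 0]], [-1, [0, 0, 0], [0, 0, 0]]]'

```text
t: 19.55
ee_pos: [593.9, 196.0, 117.4]
orientation: [-2.91, -0.638, -0.648]
ft_force: [0.4, 0.1, -1.9]
width: 25.7
grasp_force: 30.0
```

Call:
apply_moves --targets '[[-1, [0, 0, 0.03], [0, 0, 0]], [-1, [0, 0, 0], [0, 0, 0]]]'

```text
t: 19.8
ee_pos: [594.4, 196.2, 117.2]
orientation: [-2.909, -0.638, -0.649]
ft_force: [-7.8, -3.9, 12.4]
width: 25.7
grasp_force: 30.0
```

Contact at about 15 N, so it's home. Next I'll release, retreat, and go to the tall bottle.

Call:
apply_moves --targets '[[0.0, [0, 0, 0], [0, 0, 0]], [0.0, [0, 0, 0], [0, 0, 0]], [0.0, [0, 0, 0], [0, 0, 0]], [0.0, [0, 0, -0.3], [0, 0, 0]], [0.0, [0, 0, -0.6], [0, 0, 0]], [0.0, [0, 0, -0.9], [0, 0, 0]], [0.0, [0, 0, -0.9], [0, 0, 0]]]'

```text
t: 20.68
ee_pos: [541.5, 171.8, 239.8]
orientation: [-2.91, -0.638, -0.647]
ft_force: [0.4, -0.9, 0.6]
width: 44.1
grasp_force: 0.0
```

```bash
python3 - <<'E'
from h import *
seated(2,"medium",100)
rows(now(),[(down(-47),(440,-75,265),8)],0.5)
E
```

```text
top expected origin [210.1 196.3] cap [212.8 208.7] [(0.71, array([207.3, 196.3]))]
side expected origin [290.1 181.8] cap [279. 160.] [(0.93, array([288.9, 180.1])), (0.59, array([276. , 299.5]))]
[[0.5,[-0.42,0.45,-0.27],[0.006,-0.035,-0.025]],[0.5,[-0.45,0.44,-0.25],[0.006,-0.035,-0.025]],[0.5,[-0.48,0.41,-0.22],[0.006,-0.035,-0.025]],[0.5,[-0.51,0.39,-0.2],[0.005,-0.035,-0.025]],[0.5,[-0.53,0.37,-0.18],[0.006,-0.035,-0.025]],[0.5,[-0.55,0.35,-0.15],[0.005,-0.034,-0.025]],[0.5,[-0.58,0.33,-0.12],[0.006,-0.035,-0.025]],[0.5,[-0.59,0.3,-0.09],[0.005,-0.034,-0.024]]]
max 0.59 0.04342810150121693
```

Call:
apply_moves --targets '[[0.5, [-0.42, 0.45, -0.27], [0.006, -0.035, -0.025]], [0.5, [-0.45, 0.44, -0.25], [0.006, -0.035, -0.025]], [0.5, [-0.48, 0.41, -0.22], [0.006, -0.035, -0.025]], [0.5, [-0.51, 0.39, -0.2], [0.005, -0.035, -0.025]], [0.5, [-0.53, 0.37, -0.18], [0.006, -0.035, -0.025]], [0.5, [-0.55, 0.35, -0.15], [0.005, -0.034, -0.025]], [0.5, [-0.58, 0.33, -0.12], [0.006, -0.035, -0.025]], [0.5, [-0.59, 0.3, -0.09], [0.005, -0.034, -0.024]]]'

```text
t: 21.88
ee_pos: [439.1, -75.8, 262.5]
orientation: [-2.921, -1.152, 0.01]
ft_force: [-0.4, 0.5, -0.5]
width: 65.8
grasp_force: 0.0
```

Call:
apply_moves --targets '[[0.5, [0, 0, 0], [0, 0, 0]], [0.5, [0, 0, 0], [0, 0, 0]]]'

```text
t: 22.12
ee_pos: [439.8, -74.3, 262.8]
orientation: [-2.922, -1.149, 0.005]
ft_force: [0.3, -0.1, 0.2]
width: 66.3
grasp_force: 0.0
```

```bash
python3 - <<'E'
from h import *
x=wrist_fit("tall",(453.5,-75.2),120,"pics/w6.png"); q=x[:2]
phi=np.degrees(x[2])%180-90; print("phi",phi)
rows(now(),[(down(phi),(*q,160),3),(down(phi),(*q,87),4)],.5)
E
```

```text
tall tall [271.2, 138.0, 302.9, 212.6] [454.  -71.7] 41.19999999999999 cost 0.059
phi -48.8151882243732
[[0.5,[0.08,0.05,0.69],[0.0,0.0,0.007]],[0.5,[0.08,0.06,0.69],[-0.001,0.001,0.006]],[0.5,[0.08,0.05,0.68],[0.0,0.0,0.007]],[0.5,[0.0,0.0,0.37],[0.0,0.0,0.0]],[0.5,[0.0,0.0,0.36],[0.0,0.0,0.0]],[0.5,[0.0,0.0,0.37],[0.0,0.0,0.0]],[0.5,[0.0,0.0,0.36],[0.0,0.0,0.0]]]
max 0.69 0.007
```

View pics/w6.png

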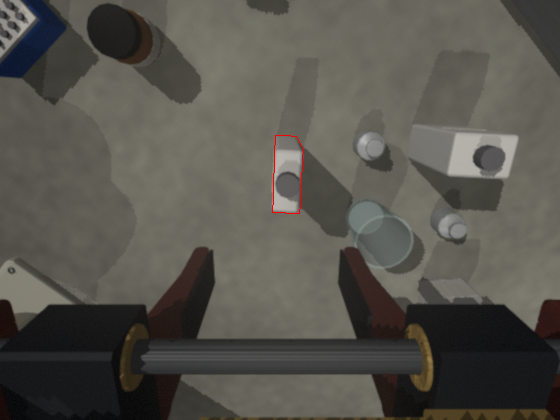

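The tall bottle's outline fits at (288,175), giving (454, -72) with yaw 41°. Next I'll descend and grip.

Call:
apply_moves --targets '[[0.5, [0.07, 0.06, 0.69], [0, 0, 0.007]], [0.5, [0.07, 0.06, 0.69], [0, 0, 0.006]], [0.5, [0.08, 0.06, 0.68], [0, 0, 0.007]], [0.5, [0, 0, 0.37], [0, 0, 0]], [0.5, [0, 0, 0.36], [0, 0, 0]], [0.5, [0, 0, 0.37], [0, 0, 0]], [0.5, [0, 0, 0.36], [0, 0, 0]]]'

```text
t: 23.1
ee_pos: [453.9, -73.4, 87.0]
orientation: [-2.94, -1.105, 0.003]
ft_force: [-0.7, -0.7, -0.5]
width: 65.7
grasp_force: 0.0
```

Call:
apply_moves --targets '[[-1, [0, 0, 0], [0, 0, 0]], [-1, [0, 0, 0], [0, 0, 0]], [-1, [0, 0, 0], [0, 0, 0]], [-1, [0, 0, 0], [0, 0, 0]], [-1, [0, 0, 0], [0, 0, 0]]]'

```text
t: 23.72
ee_pos: [454.1, -74.2, 88.2]
orientation: [2.941, 1.104, -0.002]
ft_force: [0.2, -0.1, 4.8]
width: 25.8
grasp_force: 29.7
```

```bash
python3 - <<'E'
from h import *
s=now(); h=s[1][2]+19; print("h",h)
s=rows(s,[(s[0],s[1]+[0,0,160],4)],-1)
Rg,p=cradle_tool(3,h); a=Rg[:,2]
print((p-a*120).round())
s=rows(s,[(Rg,p-a*120,8)],-1)
E
```

```text
h 107.17927101890258
[[-1,[0.0,0.0,-0.8],[0.0,0.0,0.0]],[-1,[0.0,0.0,-0.8],[0.0,0.0,0.0]],[-1,[0.0,0.0,-0.8],[0.0,0.0,0.0]],[-1,[0.0,0.0,-0.8],[0.0,0.0,0.0]]]
max 0.8 0.0
[569. 105. 244.]
[[-1,[0.51,-0.15,0.01],[-0.005,0.035,0.022]],[-1,[0.5,-0.17,0.04],[-0.005,0.035,0.022]],[-1,[0.5,-0.18,0.06],[-0.005,0.034,0.022]],[-1,[0.49,-0.2,0.09],[-0.005,0.035,0.023]],[-1,[0.47,-0.22,0.11],[-0.005,0.034,0.022]],[-1,[0.46,-0.23,0.14],[-0.005,0.035,0.023]],[-1,[0.44,-0.25,0.16],[-0.005,0.034,0.022]],[-1,[0.42,-0.28,0.18],[-0.005,0.035,0.023]]]
max 0.51 0.04217819341792629
```

Call:
apply_moves --targets '[[-1, [0, 0, -0.8], [0, 0, 0]], [-1, [0, 0, -0.8], [0, 0, 0]], [-1, [0, 0, -0.8], [0, 0, 0]], [-1, [0, 0, -0.8], [0, 0, 0]]]'

```text
t: 24.22
ee_pos: [453.5, -74.0, 248.8]
orientation: [-2.94, -1.104, 0.004]
ft_force: [0.6, -1.3, -1.3]
width: 26.2
grasp_force: 29.7
```

Call:
apply_moves --targets '[[-1, [0.51, -0.15, 0.01], [-0.005, 0.035, 0.022]], [-1, [0.5, -0.17, 0.04], [-0.005, 0.035, 0.022]], [-1, [0.5, -0.18, 0.06], [-0.005, 0.034, 0.022]], [-1, [0.49, -0.2, 0.09], [-0.005, 0.035, 0.023]], [-1, [0.47, -0.22, 0.11], [-0.005, 0.034, 0.022]], [-1, [0.46, -0.23, 0.14], [-0.005, 0.035, 0.023]], [-1, [0.44, -0.25, 0.16], [-0.005, 0.034, 0.022]], [-1, [0.42, -0.28, 0.18], [-0.005, 0.035, 0.023]]]'

```text
t: 25.22
ee_pos: [568.9, 105.9, 242.5]
orientation: [-2.91, -0.637, -0.644]
ft_force: [0.2, 0.2, -3.0]
width: 26.0
grasp_force: 30.0
```

Call:
apply_moves --targets '[[-1, [0, 0, 0], [0, 0, 0]], [-1, [0, 0, 0], [0, 0, 0]]]'

```text
t: 25.48
ee_pos: [568.5, 105.0, 242.6]
orientation: [-2.91, -0.641, -0.641]
ft_force: [0.1, -0.1, -1.9]
width: 26.0
grasp_force: 30.0
```

```bash
python3 - <<'E'
from h import *
pre_insert(3,107.2,"pics/w7.png")
E
```

```text
to seat, tool axes [  1.4   0.5 119.3] rot [-0.001  0.002  0.   ]
wrist cradle [619.2 209. ] 24.95 -2.99
[[-1,[0.01,0.0,0.46],[0.0,0.0,0.0]],[-1,[0.01,0.0,0.46],[0.0,0.001,0.0]],[-1,[0.01,0.01,0.47],[-0.001,0.0,0.0]],[-1,[0.0,0.0,0.22],[0.0,0.0,0.0]],[-1,[0.0,0.0,0.23],[0.0,0.0,0.0]],[-1,[0.0,0.0,0.22],[0.0,0.0,0.0]],[-1,[0.0,0.0,0.23],[0.0,0.0,0.0]]]
max 0.47 0.001
```

View pics/w7.png

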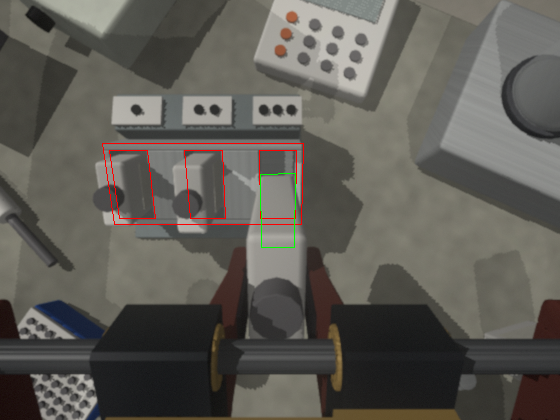

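The short and medium bottles are seated. The tall bottle's base (columns 260–296) lines up with the three-dot pocket mouth. Next I'll insert it.

Call:
apply_moves --targets '[[-1, [0.01, 0, 0.46], [0, 0, 0]], [-1, [0.01, 0, 0.46], [0, 0.001, 0]], [-1, [0, 0, 0.46], [0, 0, 0]], [-1, [0, 0, 0.22], [0, 0, 0]], [-1, [0, 0, 0.22], [0, 0, 0]]]'

```text
t: 26.15
ee_pos: [605.1, 121.6, 160.7]
orientation: [-2.909, -0.639, -0.646]
ft_force: [-0.5, 0.0, -1.6]
width: 25.9
grasp_force: 30.0
```

Call:
apply_moves --targets '[[-1, [0, 0, 0.22], [0, 0, 0]], [-1, [0, 0, 0.22], [0, 0, 0]], [-1, [0, 0, 0.05], [0, 0, 0]], [-1, [0, 0, 0.05], [0, 0, 0]], [-1, [0, 0, 0], [0, 0, 0]]]'

```text
t: 26.78
ee_pos: [615.2, 126.8, 136.5]
orientation: [-2.909, -0.639, -0.646]
ft_force: [0.1, -0.5, -2.1]
width: 26.0
grasp_force: 30.0
```

Call:
apply_moves --targets '[[-1, [0, 0, 0.05], [0, 0, 0]], [-1, [0, 0, 0], [0, 0, 0]]]'

```text
t: 27.02
ee_pos: [616.3, 127.2, 135.0]
orientation: [-2.909, -0.639, -0.648]
ft_force: [-4.4, -0.7, 4.7]
width: 25.6
grasp_force: 30.0
```

```bash
python3 - <<'E'
from h import *
s=now();Rg,p=cradle_tool(3,107.2)
print("remaining tool axes",(s[0].T@(p-s[1])).round(1)); print((s[0].T@ctrl.get_obs()["ft_force"]).round(1))
E
```

```text
remaining tool axes [-1.1  0.4 -0.4]
[-1.9 -1.2 -6.1]
```

Light contact at the expected depth. I'll push a little more, then release.

Call:
apply_moves --targets '[[-1, [0, 0, 0.02], [0, 0, 0]], [-1, [0, 0, 0], [0, 0, 0]]]'

```text
t: 27.28
ee_pos: [616.3, 127.2, 135.0]
orientation: [-2.908, -0.639, -0.648]
ft_force: [-12.4, -5.0, 17.1]
width: 26.1
grasp_force: 30.0
```

Call:
apply_moves --targets '[[0.0, [0, 0, 0], [0, 0, 0]], [0.0, [0, 0, 0], [0, 0, 0]], [0.0, [0, 0, 0], [0, 0, 0]], [0.0, [0, 0, -0.3], [0, 0, 0]], [0.0, [0, 0, -0.6], [0, 0, 0]], [0.0, [0, 0, -0.9], [0, 0, 0]], [0.0, [0, 0, -0.9], [0, 0, 0]], [0.0, [0, 0, 0], [0, 0, 0]]]'

```text
t: 28.28
ee_pos: [565.5, 102.9, 259.8]
orientation: [-2.908, -0.639, -0.656]
ft_force: [-0.5, 0.7, -0.7]
width: 43.9
grasp_force: 0.0
```

```bash
python3 - <<'E'
from h import *
for k,l,H in((1,"short",80),(2,"medium",100),(3,"tall",120)): seated(k,l,H)
out=[]
for n in("top","side"):
    px,K,V=cam(n); c=proj((CR[0],CR[1],90),K,V).astype(int)
    T=cradleT(*CR); im=cv2.resize(px,None,fx=5,fy=5,interpolation=cv2.INTER_CUBIC)
    for cy,H in((72,80),(0,100),(-72,120)):
        for z in (H,):  # expected shoulder rectangle, seated
            cv2.polylines(im,[np.int32([(proj((T@[u,cy+v,z,1])[:3],K,V)+.5)*5 for u,v in((-30,-13),(30,-13),(30,13),(-30,13))])],True,(0,0,255),1)
    c=c*5; out.append(im[c[1]-250:c[1]+300,c[0]-200:c[0]+200])
cv2.imwrite("pics/f.png",np.hstack(out)); print(ctrl.get_obs()["t"])
E
```

```text
top expected origin [181.7 209.5] cap [181.4 220.7] [(0.83, array([183.9, 212.3]))]
side expected origin [275.6 171.1] cap [266.1 153.3] [(0.79, array([272.4, 175.2])), (0.64, array([235.3, 159.7]))]
top expected origin [210.1 196.3] cap [212.8 208.7] [(0.67, array([207.7, 194.3])), (0.32, array([353. , 235.3]))]
side expected origin [290.1 181.8] cap [279. 160.] [(0.8, array([291.3, 180.4]))]
top expected origin [238.2 183.3] cap [245.2 196.2] [(0.6, array([237.6, 182.2]))]
side expected origin [305.4 193. ] cap [293.  167.2] [(0.74, array([305.2, 194.6]))]
28.975
```

View pics/f.png

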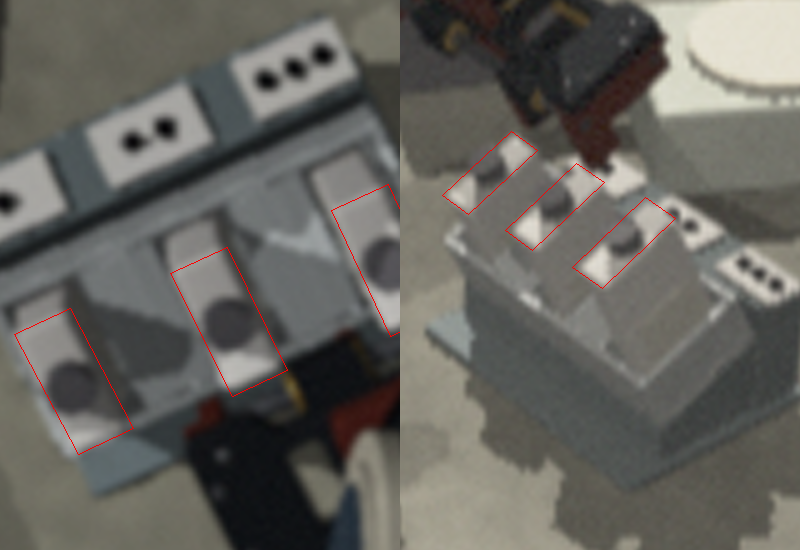

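The shoulder rectangles predicted for fully seated bottles coincide with all three bottles in both views. The gripper is clear, so I'm handing the job in.

```bash
python3 -c "
from workcell import ctrl
print(ctrl.close_job())"
```

```text
the job is handed in; nothing more can be done
None
```

The short, medium and tall bottles are fully seated in pockets 1, 2 and 3, loaded and released in that order; nothing else was touched, and the job was handed in at about 29 s of the 72 s allowed.

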